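# Put the loose sockets back on the socket rail in order of size

## Task

Put the four loose steel sockets back on the socket rail in order of size, one on each clip: the smallest on the clip next to the steel hanging hoop, so that it hangs at the top, and the largest at the other end. Set each one upright, mouth up as it stands now, with its drive hole right down over the stud so that its foot sits on the clip.

Things in the scene. Friction and masses are not known exactly. Their poses are not given: they have to be found in the camera images.
- socket_17: the smallest of four plain bright-steel spanner sockets (round, hexagon mouth of 17 mm across flats upward), standing on its drive end, upper part 28 mm across (from 24 mm up to the top), foot 36 mm across (up to 19 mm), 50 mm tall. Round: yaw does not matter. Origin: centre of its underside, z up. In the underside: drive hole 19 mm wide, 22 mm deep. Grip it round the upper part.
- socket_22: the second smallest of four plain bright-steel spanner sockets (round, hexagon mouth of 22 mm across flats upward), standing on its drive end, upper part 34 mm across (from 24 mm up to the top), foot 38 mm across (up to 19 mm), 53 mm tall. Round: yaw does not matter. Origin: centre of its underside, z up. In the underside: drive hole 19 mm wide, 22 mm deep. Grip it round the upper part.
- socket_27: the second largest of four plain bright-steel spanner sockets (round, hexagon mouth of 27 mm across flats upward), standing on its drive end, upper part 41 mm across (from 24 mm up to the top), foot 40 mm across (up to 19 mm), 57 mm tall. Round: yaw does not matter. Origin: centre of its underside, z up. In the underside: drive hole 19 mm wide, 22 mm deep. Grip it round the upper part.
- socket_34: the largest of four plain bright-steel spanner sockets (round, hexagon mouth of 34 mm across flats upward), standing on its drive end, upper part 50 mm across (from 24 mm up to the top), foot 44 mm across (up to 19 mm), 62 mm tall. Round: yaw does not matter. Origin: centre of its underside, z up. In the underside: drive hole 19 mm wide, 22 mm deep. Grip it round the upper part.
- clip_a: black clip with a bright stud on the rail, an end one of four, 60 mm apart. Plate 44 mm across the rail x 30 mm along it x 6 mm and square upright steel stud (11 mm wide, 17 mm tall, tapered to 4 mm). Origin: centre of its underside, on the rail, 12 mm above the table; z up, y along the rail. A seated socket's foot is 18 mm above the table; stud tip 35 mm. Fixed.
- clip_b: black clip with a bright stud on the rail, between clip_a and clip_c, of four, 60 mm apart. Plate 44 mm across the rail x 30 mm along it x 6 mm and square upright steel stud (11 mm wide, 17 mm tall, tapered to 4 mm). Origin: centre of its underside, on the rail, 12 mm above the table; z up, y along the rail. A seated socket's foot is 18 mm above the table; stud tip 35 mm. Fixed.
- clip_c: black clip with a bright stud on the rail, between clip_b and clip_d, of four, 60 mm apart. Plate 44 mm across the rail x 30 mm along it x 6 mm and square upright steel stud (11 mm wide, 17 mm tall, tapered to 4 mm). Origin: centre of its underside, on the rail, 12 mm above the table; z up, y along the rail. A seated socket's foot is 18 mm above the table; stud tip 35 mm. Fixed.
- clip_d: black clip with a bright stud on the rail, the other end one of four, 60 mm apart. Plate 44 mm across the rail x 30 mm along it x 6 mm and square upright steel stud (11 mm wide, 17 mm tall, tapered to 4 mm). Origin: centre of its underside, on the rail, 12 mm above the table; z up, y along the rail. A seated socket's foot is 18 mm above the table; stud tip 35 mm. Fixed.
- hoop_end: end cap with the hanging hoop: black block 46 mm across the rail x 16 mm along it, with an upright half-round steel wire hoop 33 mm wide, its top 43 mm above the table. It is beyond clip_a in some starts, beyond clip_d in others, about 32 mm from the end clip; the other end has a plain cap. Origin: on top of the rail (260 x 40 x 12 mm, aluminium), 12 mm up, under the hoop. All fixed.

How it is judged:
By the outcome, as a careful person would: the job done as asked, in the order asked, and still so for the second after the job is handed in, with the robot touching nothing.
It also fails if it takes over 99 s, if anything falls off the work surface, if the arm or the gripper's body presses on something with over 40 N, if the wrist force passes 120 N, or if a joint passes its speed limit or range.

## Robot

A 6-joint arm with a two-finger parallel gripper is mounted at the origin on the work surface; the furniture and walls round the work are solid. World frame = base frame: x ahead of the robot, y to its left, z up, the work surface at z = 0. Lengths are in m, angles in degrees, forces in N, time in s.
With the tool pointing down it reaches from about 0.325 to 0.85 m from the base axis. Payload 15.5 kg.
Tool frame: the origin (TCP) lies at the very end of the fingers, on their centre line; the grasp point (between the pads) lies arm.grip_depth behind it (arm.grip_depth is the distance from the TCP to the grasp point, in m); z points along the fingers, y is the line along which they close (so a half turn about z gives the same grasp; the last joint's range is limited). The gripper opens to 91 mm and grips with 3 to 60 N. Pads are 32 mm wide; open, the fingers measure 118 mm over their backs; the gripper's body (76 mm by 178 mm) begins 60 mm behind the grasp point.
Start: joints at [63.913, 28.281, 77.091, -0, 74.628, -5.472], TCP at [0.22, 0.585, 0.214] pointing down, gripper open.
Joint ranges: [-166.48, 166.48], [-47.26, 123.95], [12.59, 153.08], [-70.14, 250.14], [6.76, 159.57], [-176.63, 176.63]. Speed limits (degrees/s): [108.29, 108.29, 147.25, 172.46, 172.46, 172.46].

## Interface

Orientations are given as a 3x3 rotation matrix whose columns are the frame's x, y, z axes.
In Python, from rig import arm gives the robot as it stands. Calls block until the motion is done:
- arm.move_to(position, orientation): joint-space move of the TCP to a pose.
- arm.move_l(position, orientation=None, feed=0.15): straight line of the TCP; orientation=None keeps the orientation; feed is the mean speed in m/s.
- arm.move_joints(angles): joint-space move.
- arm.grip(opening): finger opening in m; the grip force is fixed at half the most; returns when the fingers have stopped.
- arm.sleep(seconds).
- arm.solve_ik(position, orientation): joint angles nearest the present ones, or None.
- arm.snapshot(name): name is "scene" or "side" or "wrist"; returns the picture (420x560x3 uint8, red, green, blue); there is no depth.
- arm.get_calibration(name): a dict with "intrinsics" (3x3 intrinsics, pixels), "cam_to_world" (4x4, takes a point from camera to world coordinates). Camera axes: x right, y down, z forward; pixel columns grow to the right and rows downward; lengths in m; the calibration is good to about 2 mm. A picture is of the moment at which its call begins: read the wrist's pose just before it. get_calibration takes no time and is no camera call; for the wrist camera it gives the pose at the moment of the call.
A pose or a line that the arm cannot do raises arm.Unreachable and nothing moves.
- arm.sign_off(): hands the job in, once; it reports no verdict.
Readings, each from a call of its own:
- arm.current_t(): time.
- arm.current_joint_positions(): joint angles.
- arm.current_dq(): joint speeds.
- arm.current_tau(): joint torques, N m.
- arm.current_ee_pos(): TCP position.
- arm.current_tool_rot(): TCP orientation.
- arm.current_force(): force on the tool from outside, world axes, zero at the start.
- arm.current_torque(): the same for the moment, N m.
- arm.current_width(): finger opening in m.
Only numpy, scipy, OpenCV 4.12 (cv2) and the standard library are available. Lean on these libraries where they do the work, as an engineer would, in place of code of your own. Each camera call takes 0.05 s, during which the arm holds its last target. There are 200 camera calls.

## Working session

There is one attempt and no reset: what is moved stays moved. The work goes in short steps, each a Python script; the robot and the scene stay as the last script left them, time stands still between calls to the robot, and variables do not carry over. Pictures are saved under pics/ and viewed, on a budget of 14 in all, crops included, one or two more only if the job needs it, and the job is handed in when it is done.

```bash
mkdir -p pics; python3 - <<'E'
from rig import arm
import cv2
for n in ("scene","side"):
    cv2.imwrite(f"pics/{n}0.png",cv2.resize(arm.snapshot(n)[:,:,::-1],None,fx=1.4,fy=1.4,interpolation=cv2.INTER_CUBIC))
    c=arm.get_calibration(n);print(n,c)
print(arm.grip_depth,arm.current_t(),arm.current_tool_rot(),arm.get_calibration("wrist"))
E
```

```text
scene {'intrinsics': array([[506.17167064,   0.        , 267.21457633],
       [  0.        , 506.17167064, 207.20537381],
       [  0.        ,   0.        ,   1.        ]]), 'cam_to_world': array([[ 0.86166969, -0.2612555 ,  0.43505277,  0.02478268],
       [-0.50745206, -0.43647199,  0.74295667, -0.38859409],
       [-0.00421317, -0.86095166, -0.50866933,  0.53125705],
       [ 0.        ,  0.        ,  0.        ,  1.        ]])}
side {'intrinsics': array([[432.07693338,   0.        , 275.19978375],
       [  0.        , 432.07693338, 208.26372868],
       [  0.        ,   0.        ,   1.        ]]), 'cam_to_world': array([[-0.99904705, -0.00492611,  0.04336738,  0.38363054],
       [-0.03875058,  0.55733528, -0.82938277,  1.00160176],
       [-0.02008454, -0.83027292, -0.55699506,  0.53414434],
       [ 0.        ,  0.        ,  0.        ,  1.        ]])}
0.0188 0.1 [[-9.35984080e-01  3.52042021e-01 -4.67276762e-04]
 [ 3.52042318e-01  9.35983574e-01 -9.77747896e-04]
 [ 9.31550283e-05 -1.07965766e-03 -9.99999413e-01]] {'intrinsics': array([[303.60714199,   0.        , 282.26189763],
       [  0.        , 303.60714199, 205.98792799],
       [  0.        ,   0.        ,   1.        ]]), 'cam_to_world': array([[ 3.51526731e-01,  9.06876470e-01,  2.32387662e-01,
         1.54227618e-01],
       [ 9.36177774e-01, -3.40427294e-01, -8.76380837e-02,
         6.10605223e-01],
       [-3.65813185e-04,  2.48363293e-01, -9.68666889e-01,
         3.83484487e-01],
       [ 0.00000000e+00,  0.00000000e+00,  0.00000000e+00,
         1.00000000e+00]])}
```

View pics/scene0.png

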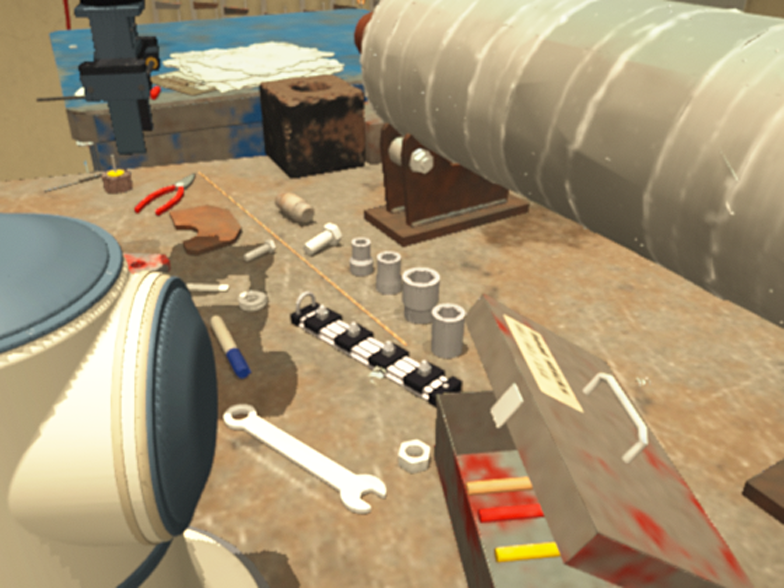

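View pics/side0.png

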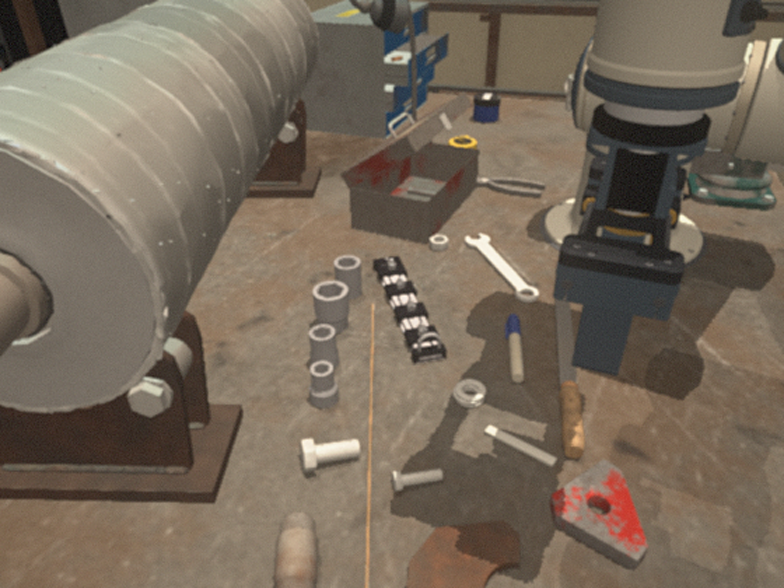

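The sockets stand in a row on the roll side of the rail. In the scene picture their tops are: 17 (361,242), 22 (389,258), 34 (421,276), 27 (448,313). The hoop is at the far end (306,302), and the studs run from (323,312) to (425,364). I'll triangulate these using both views.

```bash
cat > h.py <<'E'
from rig import arm
import numpy as np, cv2
def ray(c,u,v):
    M=c["cam_to_world"];d=M[:3,:3]@np.linalg.inv(c["intrinsics"])@[u,v,1];return M[:3,3],d
def onz(c,u,v,z):
    o,d=ray(c,u,v);return o+d*(z-o[2])/d[2]
def proj(c,p):
    M=c["cam_to_world"];q=c["intrinsics"]@(M[:3,:3].T@(np.asarray(p)-M[:3,3]));return q[:2]/q[2]
E
python3 - <<'E'
from h import *
S=arm.get_calibration("scene");D=arm.get_calibration("side")
np.set_printoptions(precision=4,suppress=True)
P={'17':(361,242,322,369,.05),'22':(389,258,322,331,.053),'34':(421,276,331,289,.062),'27':(448,313,347,263,.057),
'c1':(323,311,424,333,.035),'c2':(353,326,411,308,.035),'c3':(388,345,401,285,.035),'c4':(425,363,391,262,.035),'hoop':(306,294,428,335,.043),
'rollnear':(363,50,160,360,.2),'rollfoot':(405,242,165,497,.0),'footright':(527,208,0,0,0),'lidcorner':(487,296,470,97,.1),'lidlow':(520,370,345,180,.08),'box':(440,395,348,180,.08)}
for k,(a,b,c,d,z) in P.items():
    print(k,onz(S,a/1.4,b/1.4,z),onz(D,c/1.4,d/1.4,z))
E
```

```text
17 [0.4918 0.4474 0.05  ] [0.4915 0.4495 0.05  ]
22 [0.4982 0.377  0.053 ] [0.5002 0.3783 0.053 ]
34 [0.4992 0.2965 0.062 ] [0.4975 0.2927 0.062 ]
27 [0.4809 0.2084 0.057 ] [0.4823 0.2134 0.057 ]
c1 [0.3643 0.3242 0.035 ] [0.3667 0.3576 0.035 ]
c2 [0.3808 0.2728 0.035 ] [0.3843 0.2999 0.035 ]
c3 [0.3971 0.2143 0.035 ] [0.3995 0.2404 0.035 ]
c4 [0.4152 0.1608 0.035 ] [0.4166 0.1736 0.035 ]
hoop [0.3587 0.3626 0.043 ] [0.3617 0.3721 0.043 ]
rollnear [0.8037 0.984  0.2   ] [0.5991 0.6111 0.2   ]
rollfoot [0.6031 0.4965 0.    ] [0.6441 0.5995 0.    ]
footright [0.8689 0.4981 0.    ] [ 2.9135 -2.9796  0.    ]
lidcorner [0.5008 0.1612 0.1   ] [ 0.2428 -0.5023  0.1   ]
lidlow [0.4585 0.0497 0.08  ] [ 0.5086 -0.0472  0.08  ]
box [0.3626 0.0589 0.08  ] [ 0.503  -0.0472  0.08  ]
```

Both views agree on the sockets. I'll take a wrist overview to locate the studs and the clearance to the roll and the box lid.

```bash
cat >> h.py <<'E'
def R(yaw): # direction (deg) of tool y in the world; tool pointing down
    a=np.radians(yaw);y=np.array([np.cos(a),np.sin(a),0]);z=np.array([0,0,-1.]);return np.column_stack([np.cross(y,z),y,z])
def shot(n,name,f=1.4):
    c=arm.get_calibration(n);im=arm.snapshot(n)[:,:,::-1]
    cv2.imwrite(f"pics/{name}.png",cv2.resize(im,None,fx=f,fy=f,interpolation=cv2.INTER_CUBIC));np.savez(f"pics/{name}.npz",**c,im=im);return c
E
python3 - <<'E'
from h import *
np.set_printoptions(precision=4,suppress=True)
print(R(90))
arm.move_to([.42,.27,.26],R(90));c=shot("wrist","w1");print(c["cam_to_world"],arm.current_t(),arm.current_joint_positions())
for p in [(.49,.448,.05),(.499,.377,.053),(.498,.2945,.062),(.4815,.211,.057)]: print(proj(c,p)*1.4)
E
```

```text
[[-1.  0.  0.]
 [ 0.  1.  0.]
 [ 0.  0. -1.]]
[[-0.0007  0.9686  0.2486  0.3496]
 [ 1.      0.0005  0.0011  0.2718]
 [ 0.0009  0.2486 -0.9686  0.43  ]
 [ 0.      0.      0.      1.    ]] 1.55 [ 25.9648  15.4494  90.5542   0.0105  74.0025 -64.0764]
[580.5118 332.219 ]
[505.8548 342.2594]
[419.2639 344.8273]
[329.1533 326.108 ]
```

View pics/w1.png

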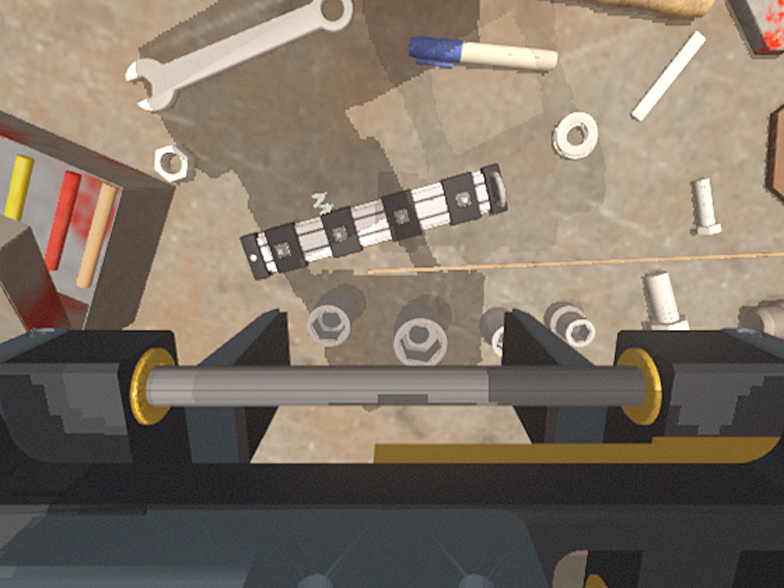

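Socket positions are confirmed, all within about 2 px of prediction. The studs are at (464,199), (402,215), (340,233) and (283,249), and the hoop is at (497,190).

```bash
python3 - <<'E'
from h import *
np.set_printoptions(precision=4,suppress=True)
W=np.load("pics/w1.npz");S=arm.get_calibration("scene");D=arm.get_calibration("side")
def tri(a,b):
    (o,d),(p,e)=a,b;d=d/np.linalg.norm(d);e=e/np.linalg.norm(e)
    s=np.linalg.lstsq(np.column_stack([d,-e]),p-o,rcond=None)[0];return (o+d*s[0]+p+e*s[1])/2,np.linalg.norm(o+d*s[0]-p-e*s[1])
st=np.array([onz(W,u/1.4,v/1.4,.035) for u,v in [(464,199),(402,215),(340,233),(283,249)]]);print(st,np.linalg.norm(np.diff(st,axis=0),axis=1))
for p in st: print(proj(S,p)*1.4,proj(D,p)*1.4)
r=lambda c,u,v:ray(c,u/1.4,v/1.4)
print("lid",tri(r(S,487,296),r(W,42,330)),tri(r(S,487,296),r(D,345,178)))
for x in [(487,296)]: print([onz(S,x[0]/1.4,x[1]/1.4,z) for z in (.05,.1,.15,.2)])
# roll: axis along y assumed; closest x for silhouette planes at heights
for z in (.1,.15,.2,.25,.3): print(z,onz(S,363/1.4,50/1.4,z),onz(S,560/1.4,196/1.4,z),onz(S,784/1.4,330/1.4,z),"side",onz(D,170/1.4,330/1.4,z),onz(D,318/1.4,50/1.4,z))
E
```

```text
[[0.367  0.3348 0.035 ]
 [0.3814 0.2784 0.035 ]
 [0.398  0.2209 0.035 ]
 [0.413  0.1671 0.035 ]] [0.0582 0.0598 0.0559]
[321.1502 306.7826] [423.5344 322.8029]
[351.2722 323.7894] [413.034  299.4124]
[385.8108 342.1246] [402.2349 278.0264]
[420.4911 360.8577] [393.4065 259.9168]
lid (array([0.428 , 0.0625, 0.1813]), np.float64(0.02442914945923343)) (array([0.4769, 0.1164, 0.1429]), np.float64(0.03240724964172195))
[array([0.556 , 0.2249, 0.05  ]), array([0.5008, 0.1612, 0.1   ]), array([0.4456, 0.0974, 0.15  ]), array([0.3904, 0.0337, 0.2   ])]
0.1 [1.0389 1.3983 0.1   ] [0.7835 0.3396 0.1   ] [ 0.7328 -0.0612  0.1   ] side [0.6708 0.4395 0.1   ] [ 0.688  -1.0362  0.1   ]
0.15 [0.9213 1.1912 0.15  ] [0.6956 0.2552 0.15  ] [ 0.6507 -0.0991  0.15  ] side [0.6377 0.5042 0.15  ] [ 0.6529 -0.8015  0.15  ]
0.2 [0.8037 0.984  0.2   ] [0.6076 0.1708 0.2   ] [ 0.5686 -0.1371  0.2   ] side [0.6047 0.569  0.2   ] [ 0.6179 -0.5668  0.2   ]
0.25 [0.6862 0.7768 0.25  ] [0.5196 0.0863 0.25  ] [ 0.4866 -0.1751  0.25  ] side [0.5716 0.6337 0.25  ] [ 0.5828 -0.3321  0.25  ]
0.3 [0.5686 0.5696 0.3   ] [0.4317 0.0019 0.3   ] [ 0.4045 -0.213   0.3   ] side [0.5385 0.6985 0.3   ] [ 0.5478 -0.0974  0.3   ]
```

The sockets are well known. The roll overhang may come to within about 4 cm of them in x, and the lid is close to socket 27. One wrist look with the camera on the lid side will settle the lid.

```bash
python3 - <<'E'
from h import *
np.set_printoptions(precision=4,suppress=True)
arm.move_to([.38,.24,.26],R(180));c=shot("wrist","w2");print(c["cam_to_world"],arm.current_t(),arm.current_joint_positions())
E
```

```text
[[-1.      0.0002  0.0002  0.3795]
 [ 0.0003  0.9684  0.2493  0.1716]
 [-0.0001  0.2493 -0.9684  0.4301]
 [ 0.      0.      0.      1.    ]] 3.075 [  24.6737   11.1555   96.5984    0.0004   72.2449 -155.284 ]
```

View pics/w2.png

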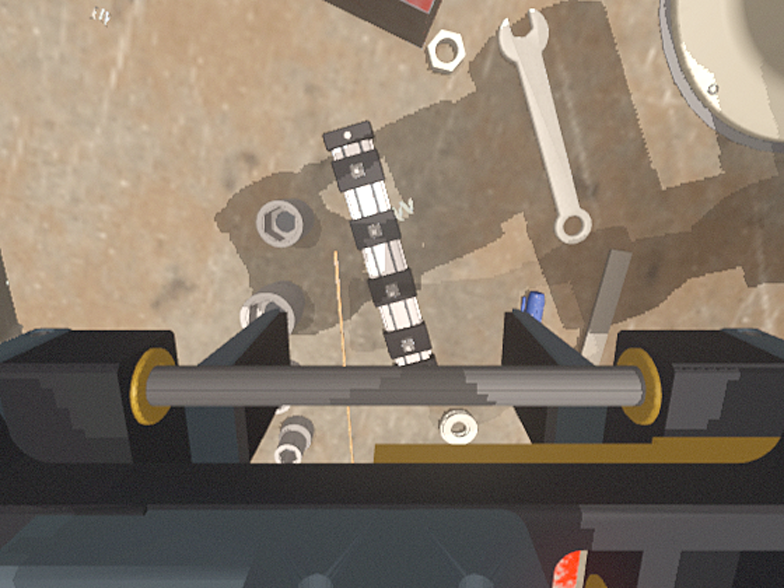

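The lid and box are well clear: the box corner is at (425,45), and no lid shows over the work. The studs are seen again at (407,345), (392,290), (375,230) and (357,170). I'll merge the two stud sets and check that tilted poses, which give clearance from the roll, are reachable.

```bash
cat >> h.py <<'E'
def pose(p,yaw,tilt=15):
    """TCP pose with the grasp point at p; tool top leans along tool +x by tilt (about the closing axis)"""
    a=np.radians(tilt);Q=R(yaw)@np.array([[np.cos(a),0,-np.sin(a)],[0,1,0],[np.sin(a),0,np.cos(a)]])
    return np.asarray(p)+arm.grip_depth*Q[:,2],Q
E
python3 - <<'E'
from h import *
np.set_printoptions(precision=4,suppress=True)
print(pose([0,0,0],90)[1])
def studs(n,px): 
    W=np.load(f"pics/{n}.npz");return np.array([onz(W,u/1.4,v/1.4,.035) for u,v in px])
A=studs("w1",[(464,199),(402,215),(340,233),(283,249)]);B=studs("w2",[(407,345),(392,290),(375,230),(357,170)]);print(A,B)
W=np.load("pics/w2.npz");print("27",onz(W,283/1.4,224/1.4,.057),"34",onz(W,267/1.4,318/1.4,.062))
S=[np.load(f"pics/{n}.npz") for n in("w1","w2")]
# crops of rail, enlarged side by side
a=cv2.resize(S[0]["im"][110:210,160:370],None,fx=3.5,fy=3.5,interpolation=cv2.INTER_CUBIC);b=cv2.resize(S[1]["im"][80:270,220:320],None,fx=3,fy=3)
cv2.imwrite("pics/c1.png",a)
for y in(90,15):
  for p in [(.4815,.211,.047),(.498,.29,.2),(.491,.448,.047),(.413,.16,.065),(.365,.337,.065),(.365,.337,.2)]: print(y,p,arm.solve_ik(*pose(p,y)))
E
```

```text
[[-0.9659  0.      0.2588]
 [ 0.      1.     -0.    ]
 [-0.2588  0.     -0.9659]]
[[0.367  0.3348 0.035 ]
 [0.3814 0.2784 0.035 ]
 [0.398  0.2209 0.035 ]
 [0.413  0.1671 0.035 ]] [[0.3679 0.3314 0.035 ]
 [0.3827 0.2749 0.035 ]
 [0.3983 0.2174 0.035 ]
 [0.4138 0.1638 0.035 ]]
27 [0.4774 0.2096 0.057 ] 34 [0.4963 0.2942 0.062 ]
90 (0.4815, 0.211, 0.047) [ 20.458   33.4229 112.8772 -15.1465  20.2562 -55.935 ]
90 (0.498, 0.29, 0.2) [ 28.3697  21.6529  97.2083  -9.4858  48.2647 -56.106 ]
90 (0.491, 0.448, 0.047) [ 42.2485  40.4979  90.4401 -16.0684  38.9547 -36.1129]
90 (0.413, 0.16, 0.065) [ 16.6685  28.2587 123.7648 -17.5909  14.2199 -56.7858]
90 (0.365, 0.337, 0.065) [ 42.5859  30.8532 113.6677 -23.3627  26.21   -27.2181]
90 (0.365, 0.337, 0.2) [ 42.5859  16.7402 105.6826 -13.7975  47.2542 -38.9387]
15 (0.4815, 0.211, 0.047) [ 26.4009  37.5473  99.0478 -19.8991  48.1945  25.3579]
15 (0.498, 0.29, 0.2) [ 32.4828  29.1872  83.1485 -14.9737  72.8327  22.5738]
15 (0.491, 0.448, 0.047) [ 43.7698  46.7037  73.7328 -14.2101  67.5473  35.1396]
15 (0.413, 0.16, 0.065) [ 24.4938  31.8159 110.4831 -22.2337  42.4263  26.6128]
15 (0.365, 0.337, 0.065) [ 44.515   35.6881  98.9066 -16.1586  54.0296  40.0324]
15 (0.365, 0.337, 0.2) [ 44.515   24.5261  91.9808 -13.7378  71.5188  34.8054]
```

View pics/c1.png

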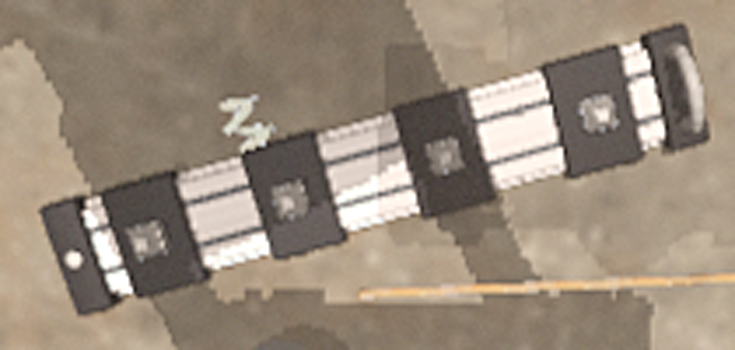

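The 3.4 mm disagreement between the views and the 58 mm spacing both say the marked points lie at about z = 22 mm (stud mid-body). I'll refit there with a 60 mm pitch, then do the first pick and place.

```bash
cat >> h.py <<'E'
def clips():
    P=[]
    for n,px in (("w1",[(463.2,199.2),(401.2,216.4),(339.6,234.4),(283.2,250)]),("w2",[(407,345),(392,290),(375,230),(357,170)])):
        W=np.load(f"pics/{n}.npz");P.append([onz(W,u/1.4,v/1.4,.022)[:2] for u,v in px])
    P=np.array(P);m=P.mean((0,1));d=(P[:,0]+P[:,1]-P[:,2]-P[:,3]).mean(0);d/=np.linalg.norm(d)
    return P,np.array([m+d*s for s in(.09,.03,-.03,-.09)]),d   # first one: next to the hoop
SOCK={17:(.4917,.4485,.028),22:(.499,.3777,.034),27:(.4803,.2105,.041),34:(.4965,.294,.050)}
ZG=.047
def pick(k,dx=0,dy=0):
    x,y,w=SOCK[k];x+=dx;y+=dy
    arm.move_to(*pose([x,y,.16],90));arm.grip(min(w+.018,.09))
    arm.move_l(pose([x,y,ZG],90)[0],feed=.12);arm.grip(w-.01)
    print(k,"width",arm.current_width(),"w",w,"F",arm.current_force())
    arm.move_l(pose([x,y,ZG+.1],90)[0],feed=.15);print("held",arm.current_width(),arm.current_force(),arm.current_t())
def place(k,i):
    P,C,d=clips();yaw=np.degrees(np.arctan2(-d[0]*1,d[1]))  # across the rail
    yaw=np.degrees(np.arctan2(-d[0],d[1]));x,y=C[i];w=SOCK[k][2]
    arm.move_to(*pose([x,y,ZG+.1],yaw));f0=arm.current_force()
    arm.move_l(pose([x,y,ZG+.040],yaw)[0],feed=.15)
    for z in np.arange(.036,.0184,-.003).tolist()+[.0185]:
        arm.move_l(pose([x,y,ZG+z],yaw)[0],feed=.06);f=arm.current_force()-f0
        if np.linalg.norm(f)>20: print("contact at foot z",z,f);break
    print("foot",z,"f",f)
    return z
def release(k):
    arm.grip(min(arm.current_width()+.016,.09));p=arm.current_ee_pos();arm.move_l([p[0],p[1],p[2]+.1],feed=.15);print("t",arm.current_t())
E
python3 - <<'E'
from h import *
np.set_printoptions(precision=4,suppress=True)
P,C,d=clips();print(P,C,d,np.degrees(np.arctan2(-d[0],d[1])))
pick(27)
E
```

```text
[[[0.3677 0.3361]
  [0.3838 0.2779]
  [0.4009 0.2188]
  [0.416  0.1638]]

 [[0.3675 0.3367]
  [0.3828 0.2783]
  [0.3989 0.2189]
  [0.4149 0.1636]]] [[0.3674 0.336 ]
 [0.3835 0.2782]
 [0.3996 0.2204]
 [0.4157 0.1625]] [-0.2679  0.9634] 15.539966159149637
27 width 0.04043234189226673 w 0.041 F [-2.2449 -2.8919  8.2008]
held 0.04069266074128959 [-0.5262  0.2    -4.654 ] 7.5417
```

The views now agree to within 2 mm, and socket 27 is held. Next I'll place it on the third clip.

```bash
python3 - <<'E'
from h import *
np.set_printoptions(precision=4,suppress=True)
if place(27,2)<.02:
    release(27)
shot("wrist","w3")
c=arm.get_calibration("scene")
a=arm.snapshot("scene")[:,:,::-1][150:310,180:360];b=arm.snapshot("side")[:,:,::-1][150:310,200:340]
cv2.imwrite("pics/s3.png",np.hstack([cv2.resize(a,None,fx=2.4,fy=2.4,interpolation=cv2.INTER_CUBIC),cv2.resize(b,None,fx=2.4,fy=2.4,interpolation=cv2.INTER_CUBIC)]))
E
```

```text
foot 0.0185 f [-0.0868  0.9873  1.2493]
t 12.5583
```

View pics/s3.png

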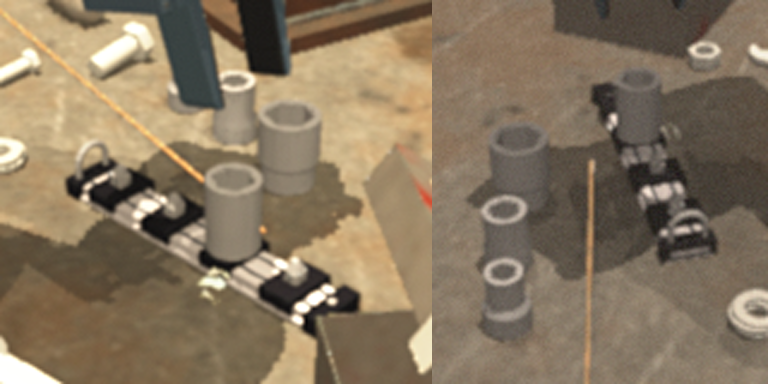

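Socket 27 stands upright on the third clip from the hoop, at about (233,215) in the left crop, with two free clips above it and one below. The contact force was small. I'll carry on with 34, 22 and 17.

```bash
python3 - <<'E'
from h import *
np.set_printoptions(precision=4,suppress=True)
for k,i in ((34,3),(22,1),(17,0)):
    pick(k)
    if abs(arm.current_width()-SOCK[k][2])>.003: print("bad grip");break
    if place(k,i)>.02: break
    release(k)
a=arm.snapshot("scene")[:,:,::-1][150:310,180:360];b=arm.snapshot("side")[:,:,::-1][150:310,200:340]
cv2.imwrite("pics/s4.png",np.hstack([cv2.resize(a,None,fx=2.4,fy=2.4,interpolation=cv2.INTER_CUBIC),cv2.resize(b,None,fx=2.4,fy=2.4,interpolation=cv2.INTER_CUBIC)]))
E
```

```text
34 width 0.05028734160607205 w 0.05 F [-1.0691 -1.7183  7.5829]
held 0.049754306811072534 [-0.4069 -0.5244 -6.1259] 16.7333
foot 0.0185 f [ 1.9227 -0.0976  2.7522]
t 21.5333
22 width 0.03337721899331647 w 0.034 F [-0.2528 -0.3681  6.2091]
held 0.0336144131704117 [-1.0009  0.3777 -2.7671] 25.3917
foot 0.0185 f [-0.6485 -1.6953  1.6473]
t 30.2417
17 width 0.028284607889653694 w 0.028 F [-0.6295 -1.9097  6.0283]
held 0.0278155422977447 [-0.2515  0.3027 -1.3206] 34.05
foot 0.0185 f [ 1.2464 -6.6649  6.2244]
t 38.8833
```

View pics/s4.png

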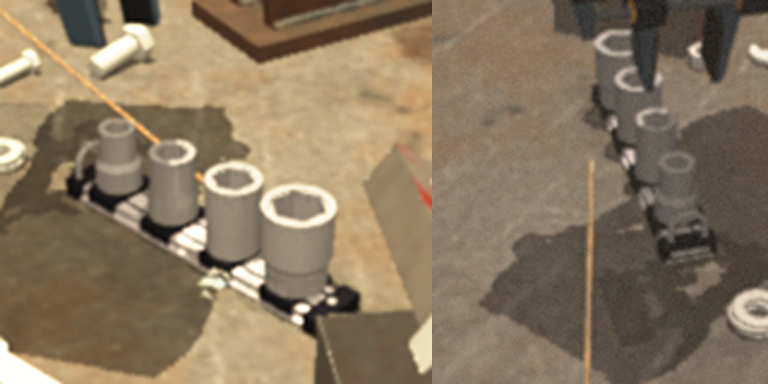

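All four are in order from the hoop. Socket 17 showed a small side force of about 7 N, so I'll move the arm back and check the seating heights numerically in a clear view.

```bash
python3 - <<'E'
from h import *
np.set_printoptions(precision=1,suppress=True)
p=arm.current_ee_pos();arm.move_to([.24,.56,.25],R(110))
P,C,d=clips();H=[.050,.053,.057,.062];r=[.014,.017,.0205,.025];out=[]
t=np.linspace(0,2*np.pi,60)
for n,(y0,y1,x0,x1) in (("scene",(190,300,200,340)),("side",(155,265,250,340))):
    c=arm.get_calibration(n);im=cv2.resize(arm.snapshot(n)[:,:,::-1][y0:y1,x0:x1],None,fx=3.4,fy=3.4,interpolation=cv2.INTER_CUBIC);raw=im.copy()
    for (x,y),h,q in zip(C,H,r):
        pts=np.array([(proj(c,[x+q*np.cos(a),y+q*np.sin(a),.018+h])-[x0,y0])*3.4 for a in t]).astype(int);cv2.polylines(im,[pts],True,(0,0,255),1)
    out.append(im)
cv2.imwrite("pics/s5.png",np.hstack(out));print(arm.current_t())
E
```

```text
40.45
```

View pics/s5.png

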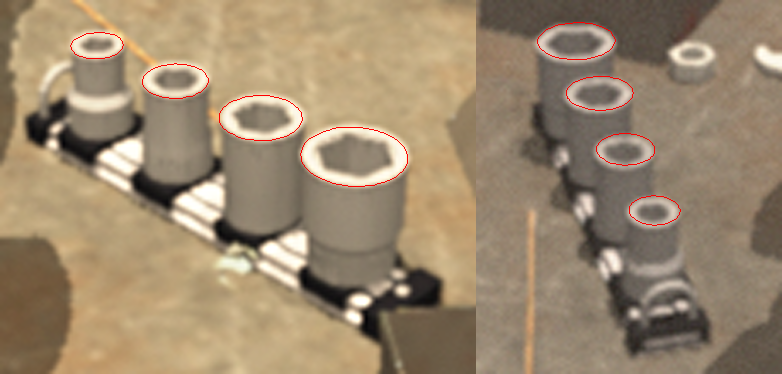

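The predicted seated rims (red ellipses) lie on all four real rims in both views, so every socket is upright and down on its clip. Handing in.

```bash
python3 -c "
from rig import arm
arm.sign_off();print(arm.current_t())"
```

```text
the job is handed in; nothing more can be done
the job is handed in; nothing more can be done
```

All four sockets are back on the rail in order of size: 17 on the clip next to the hoop, then 22, 27, and 34 at the far end. I handed the job in at about 40 s, with the arm drawn back and touching nothing.

- **Seating:** All four went down to 18.5 mm foot height under the gripper before release. In the final pictures, the rims predicted for seated, upright sockets matched the real rims in both the scene and side views.
- **Forces:** The highest contact force seen was about 9 N, on socket 17, including about 7 N of sideways push, most likely from the stud. It still seated like the others.
- **Disagreement:** My first two measurements of the studs differed by about 3 mm. I had assumed the wrong height for the points I marked. After correcting that, they agreed to within 2 mm.

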